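# Set out the sampling kit in its matching holders

## Task

Set out the sampling kit for the next round: stand each of the three bottles upright in the round holder whose rim has the colour of its cap (red, white or black), fully down on the holder's floor, and lay the torch flat in the long cradle with the blue lips, lengthways inside them. Leave the white filter and the grey spare cap where they are.

Things in the scene. Friction and masses are not known exactly. Their poses are not given: they have to be found in the camera images.
- bottle_red_center (a point): small white sample bottle with a RED screw cap; body 36 mm in diameter up to 60 mm, cap 26 mm in diameter, 70 mm tall in all; stands upright and loose. The point is on its axis, half-way up (35 mm above its underside); z is its upward axis.
- bottle_white_center (a point): white sample bottle with a WHITE screw cap; body 40 mm in diameter up to 73 mm, cap 29 mm in diameter, 85 mm tall in all; stands upright and loose. The point is on its axis, half-way up (42.5 mm above its underside); z is its upward axis.
- bottle_brown_center (a point): BROWN sample bottle with a BLACK screw cap; body 48 mm in diameter up to 86 mm, cap 35 mm in diameter, 100 mm tall in all; stands upright and loose. The point is on its axis, half-way up (50 mm above its underside); z is its upward axis.
- holder_red_floor (a point): fixed round holder, grey foot with a raised RED rim and a big red disc on its floor: a round well 56 mm across inside and 5 mm deep, 68 mm across outside, rim top 9 mm above the bench. The point is the centre of the well's floor, 4 mm above the bench; z is up.
- holder_white_floor (a point): fixed round holder, grey foot with a raised WHITE rim and a big white disc on its floor: a round well 60 mm across inside and 5 mm deep, 72 mm across outside, rim top 9 mm above the bench. The point is the centre of the well's floor, 4 mm above the bench; z is up.
- holder_black_floor (a point): fixed round holder, grey foot with a raised BLACK rim and a big black disc on its floor: a round well 68 mm across inside and 5 mm deep, 80 mm across outside, rim top 9 mm above the bench. The point is the centre of the well's floor, 4 mm above the bench; z is up.
- torch_center (a point): black torch lying flat on the bench, loose, 112 mm long, at most 37 mm wide and high (collides as a 36 x 112 x 37 mm block). The point is its middle, 18.5 mm above its underside; y runs along its length, z is up.
- torch_cradle_floor (a point): fixed long cradle, grey foot 71 x 146 mm with BLUE lips at both ends and round the corners (open beside the middle, where fingers can pass) and a blue stripe along its floor: space inside the lips 57 x 132 mm; lips 6 mm above the floor, 10 mm above the bench. The point is the centre of its floor, 4 mm above the bench; y runs along its length, z is up. The torch may lie either way round.
- filter_center (a point): bystander: white disc-shaped inline filter, 48 mm across, 46 mm high, loose; to be left alone. The point is its middle, 23 mm above the bench.
- spare_cap_center (a point): bystander: grey spare screw cap, 64 mm across, 24 mm high, loose; to be left alone. The point is its middle, 12 mm above the bench.
Not all that is in view belongs to the job. There is more than one size of the part that bears holder_red_floor; the job needs the smaller.

How it is judged:
At the end, for the whole second after the job is handed in: Each bottle upright (0.12 rad) on the floor of the holder in its cap's colour, centre within 13 mm, height within 4 mm; torch on the cradle's floor, centre within 15 mm, 0.2 rad along it, height within 4 mm; all at rest (horizontal distance between bottle_red_center and holder_red_floor below 0.013 m and z of bottle_red_center in the frame of holder_red_floor between 0.031 and 0.039 m and angle between each of bottle_red_center, bottle_white_center, bottle_brown_center's own z axis and vertical below 0.12 rad and linear speed of each of bottle_red, bottle_white, bottle_brown, torch below 0.02 m/s and horizontal distance between bottle_white_center and holder_white_floor below 0.013 m and z of bottle_white_center in the frame of holder_white_floor between 0.0385 and 0.0465 m and horizontal distance between bottle_brown_center and holder_black_floor below 0.013 m and z of bottle_brown_center in the frame of holder_black_floor between 0.046 and 0.054 m and horizontal distance between torch_center and torch_cradle_floor below 0.015 m and angle between the y axis of torch_center and the y axis of torch_cradle_floor, either way round below 0.2 rad and z of torch_center in the frame of torch_cradle_floor between 0.0145 and 0.0225 m); the robot touches nothing.
It fails at once if the white filter was pushed away from its place (more than 30 mm) (distance of filter_center from where it was at the start of the episode above 0.03 m).
It fails at once if the grey spare cap was pushed away from its place (more than 30 mm) (distance of spare_cap_center from where it was at the start of the episode above 0.03 m).
It also fails if it takes over 96 s, if anything falls off the work surface, if the arm or the gripper's body presses on something with over 40 N, if the wrist force passes 120 N, or if a joint passes its speed limit or range.

## Robot

A 7-joint arm with a two-finger parallel gripper is mounted at the origin on a cart in front of the work surface, level with it; the furniture and walls round the work are solid. World frame = base frame: x ahead of the robot, y to its left, z up, the work surface at z = 0. Lengths are in m, angles in rad, forces in N, time in s.
With the tool pointing down it reaches from about 0.4 to 0.875 m from the base axis. Payload 19.3 kg.
Tool frame: the origin (TCP) lies midway between the tips of the shut fingers; the grasp point (between the pads) lies 19 mm behind it; z points along the fingers, y is the direction in which the jaws open and shut (so a half turn about z gives the same grasp; the last joint's range is limited). The gripper opens to 85 mm and grips with 20 to 120 N. Pads are 22 mm wide; open, the fingers measure 114 mm over their backs; the gripper's body (76 mm by 85 mm) begins 54 mm behind the grasp point. The pads swing forward as they close: fully open they stand 13 mm farther back than shut.
Start: joints at [1.133, 0.521, -0.036, 1.599, 0.021, 1.021, -0.113], TCP at [0.225, -0.583, 0.231] pointing down, gripper open.
Joint ranges: [-2.91, 2.91], [-0.3, 2.13], [-1.5, 1.42], [0.17, 2.43], [-1.26, 4.41], [0.16, 1.93], [-2.52, 2.52]. Speed limits (rad/s): [1.89, 1.89, 2.39, 2.39, 3.01, 3.01, 3.01].

## Interface

Orientations are given as [roll, pitch, yaw] about the fixed x, y, z axes, in that order (R = Rz(yaw) Ry(pitch) Rx(roll)).
In Python, from workcell import bot, eyes gives the robot as it stands. The module is installed in compiled form; this text tells all that it offers.
- The arm moves only by the shell command python3 -m jog 'ROWS' [FORCE]. ROWS is JSON, a list of rows, each an object with "delta_pos": the shift along the world's x, y, z in mm, a list of three; "spin": the turn about the world's z in rad; "claw": the closure, from 0 (fully open) to 1 (shut). In form: [{"delta_pos": [tx, ty, tz], "spin": spin, "claw": claw}, ...]. A call has 1 to 8 rows; each row is the pose to reach, as a shift and turn from the pose measured when the call began; what a row does not reach only later rows make up. A row lasts 1/10 s, in which the tool goes at most 50 mm and 8.59 degrees, less where a joint would pass 70% of its speed; a pose out of reach is approached as far as the arm can. A call with a gripper value outside its range is refused whole. The fingers move at their own pace and stop on an object; FORCE is the grip in N (left out, the last holds). Time passes only in rows, so rows that repeat a pose let the fingers close. It gives the time, the measured TCP pose, the force and the opening at its end, in the units of the state.
- bot.observe(): the state, without advancing time (a new reading comes with each control period).
- eyes.grab_frame(name): name is "scene" or "top" or "wrist"; returns the picture (400x640x3 uint8, blue, green, red); there is no depth.
- eyes.camera_params(name): a dict with "fx", "fy", "cx", "cy" (pixels), "origin" and "attitude" of the camera in the world. Camera axes: x right, y up, looking along -z (the intrinsics and any distortion apply to the point x, -y, -z); pixel columns grow to the right and rows downward; lengths in m; the calibration is good to about 2 mm. A picture is of the moment at which its call begins: read the wrist's pose just before it. camera_params takes no time and is no camera call; for the wrist camera it gives the pose at the moment of the call.
- bot.job_done(): hands the job in, once; it reports no verdict.
The state is a dict: "clock": time; "qpos": joint angles; "qd": joint speeds; "joint_efforts": joint torques, N m; "position": TCP position; "tool_rot": TCP orientation; "force": force on the tool from outside, world axes, zero at the start; "moment": the same for the moment, N m; "grip_width": finger opening in m.
Only numpy, scipy, OpenCV 4.12 (cv2) and the standard library are available. Lean on these libraries where they do the work, as an engineer would, in place of code of your own. Each camera call takes 0.05 s, during which the arm holds its last target. There are 200 camera calls.

## Working session

There is one attempt and no reset: what is moved stays moved. The work goes in short steps, Python scripts to look and compute and a shell command to move; the robot and the scene stay as the last step left them, time stands still between calls to the robot, and variables do not carry over. Pictures are saved under pics/ and viewed, about 12 in all and at most 16, crops included, and the job is handed in when it is done.

```bash
mkdir -p pics; cat > h.py <<'E'
import numpy as np, cv2
from scipy.spatial.transform import Rotation as R
from workcell import bot, eyes
def rot(a):
    a=np.array(a,float)
    if a.shape==(3,3): return a
    return R.from_euler('xyz',a).as_matrix() if a.size==3 else R.from_quat(a).as_matrix()
def px2w(p,u,v,z):
    d=rot(p['attitude'])@np.array([(u-p['cx'])/p['fx'],-(v-p['cy'])/p['fy'],-1.])
    o=np.array(p['origin']); return o+d*(z-o[2])/d[2]
def w2px(p,X):
    c=rot(p['attitude']).T@(np.array(X)-np.array(p['origin']))
    return p['cx']+p['fx']*c[0]/-c[2], p['cy']+p['fy']*c[1]/c[2]
E
python3 - <<'E'
from h import *
for n in ['top','scene']:
    im=eyes.grab_frame(n); cv2.imwrite(f'pics/{n}0.png',im); print(n,eyes.camera_params(n))
s=bot.observe(); print(s)
print(eyes.camera_params('wrist'))
E
```

```text
top {'fx': 516.7258620345918, 'fy': 516.7258620345918, 'cx': 312.6601628641728, 'cy': 205.6737899339909, 'origin': array([-0.38114502,  0.25148273,  1.19050388]), 'attitude': array([ 6.97838954e-01,  1.60114252e-03, -1.85467534e+00])}
scene {'fx': 398.38680636647007, 'fy': 398.38680636647007, 'cx': 325.70825540633405, 'cy': 196.1386657492589, 'origin': array([-0.21691248, -0.43649586,  0.58518391]), 'attitude': array([ 1.01774211, -0.00329342, -1.0313212 ])}
{'clock': 0.1, 'qpos': array([ 1.13278738,  0.52195432, -0.03631216,  1.59994944,  0.02118905,
        1.02109315, -0.11278165]), 'qd': array([-0.00163351, -0.00012676,  0.00070506, -0.00059811,  0.00167987,
       -0.00193571,  0.00112334]), 'joint_efforts': array([ 4.32329922e-03, -9.28496289e+01,  1.98405974e+00, -3.70533836e+01,
        1.80392771e-02,  5.46890151e-03, -9.94380480e-05]), 'position': array([ 0.22458696, -0.58293156,  0.23078406]), 'tool_rot': array([-3.14057532e+00,  6.94008681e-05,  3.67797352e-01]), 'force': array([-0.12581391,  0.30245743,  0.02609012]), 'moment': array([0.01250295, 0.0433153 , 0.05234664]), 'grip_width': 0.08541974064348194}
{'fx': 285.4071327101082, 'fy': 285.4071327101082, 'cx': 320.1076740889642, 'cy': 199.23314511762734, 'origin': array([ 0.28783965, -0.55828101,  0.37270284]), 'attitude': array([-0.27008172,  0.00221692, -1.20399933])}
```

View pics/top0.png

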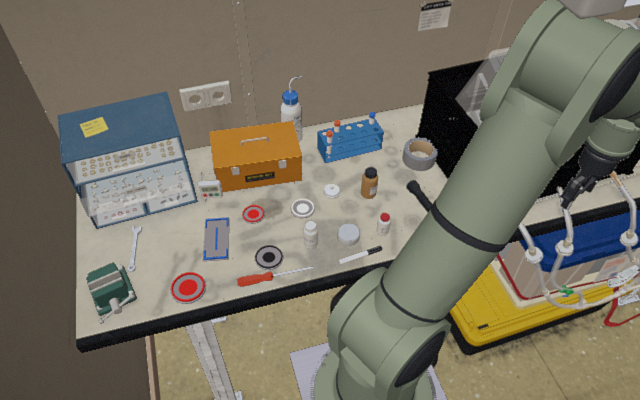

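View pics/scene0.png

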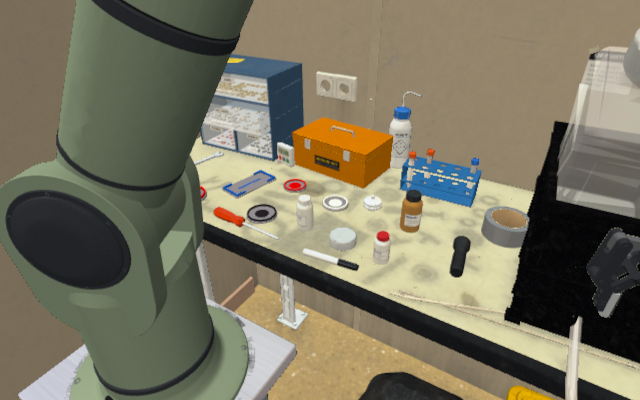

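The top view shows two red holder candidates, at (254,213) and (188,287). The one at (254,213) looks smaller, so it should be the one. I'll confirm it in an enlarged crop with measured diameters.

```bash
python3 - <<'E'
from h import *
im=cv2.imread('pics/top0.png'); cv2.imwrite('pics/topA.png',cv2.resize(im[180:310,160:320],None,fx=5,fy=5,interpolation=cv2.INTER_CUBIC)[:600,:800])
im2=cv2.imread('pics/top0.png'); cv2.imwrite('pics/topB.png',cv2.resize(im2[160:260,280:440],None,fx=5,fy=5,interpolation=cv2.INTER_CUBIC))
s=cv2.imread('pics/scene0.png'); cv2.imwrite('pics/sceneA.png',cv2.resize(s[180:290,330:490],None,fx=5,fy=5,interpolation=cv2.INTER_CUBIC))
E
```

```text
(no output)
```

View pics/topA.png

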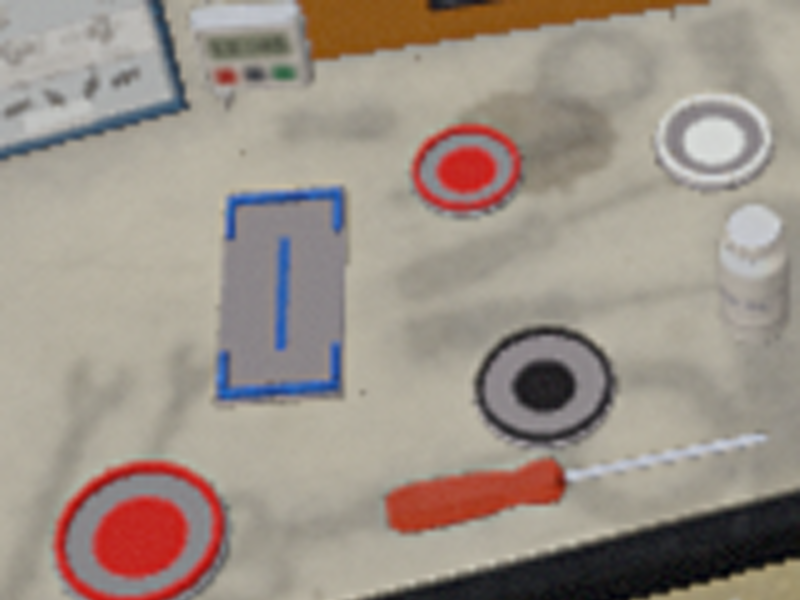

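View pics/topB.png

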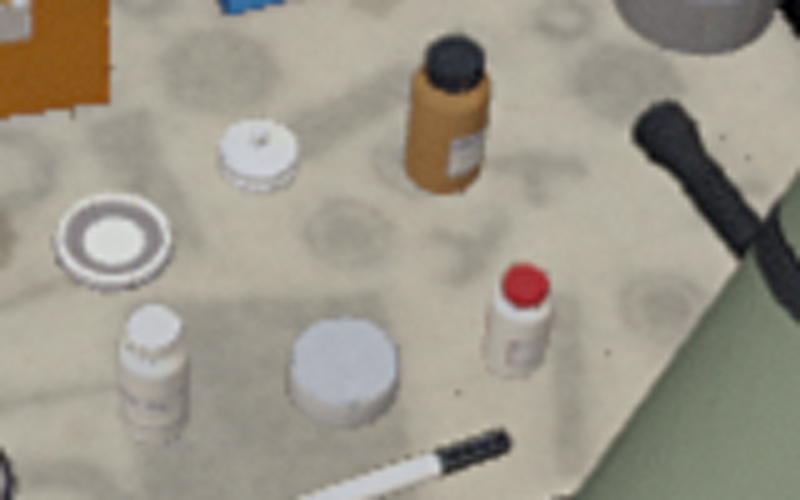

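View pics/sceneA.png

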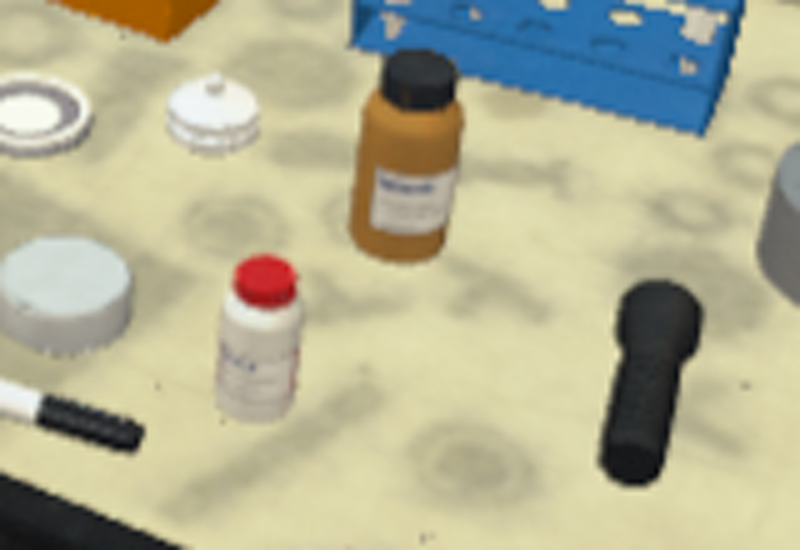

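```bash
python3 - <<'E'
from h import *
t=eyes.camera_params('top'); s=eyes.camera_params('scene')
A=lambda x,y,z:px2w(t,160+x/5-.4,180+y/5-.4,z)
B=lambda x,y,z:px2w(t,280+x/5-.4,160+y/5-.4,z)
S=lambda x,y,z:px2w(s,330+x/5-.4,180+y/5-.4,z)
for n,v in dict(redS=A(467,169,.009),redSd=A(466,169,.004),redSl=A(413,169,.009),redSr=A(522,169,.009),redBl=A(55,533,.009),redBr=A(226,533,.009),redB=A(141,533,.009),white=A(713,141,.009),black=A(545,384,.009),cTL=A(228,192,.01),cTR=A(343,188,.01),cBR=A(342,397,.01),cBL=A(216,400,.01),st1=A(287,240,.004),st2=A(281,348,.004),
 bw=A(755,226,.085),bw2=B(154,327,.085),bb=B(455,54,.1),bbS=S(420,75,.1),br=B(525,285,.07),brS=S(265,275,.07),filt=B(258,145,.04),cap=B(343,352,.024),capS=S(65,270,.024),th=S(660,315,.025),tt=S(634,462,.0185)).items(): print(n,v.round(4))
E
```

```text
redS [0.5915 0.1529 0.009 ]
redSd [0.5958 0.153  0.004 ]
redSl [0.6004 0.1834 0.009 ]
redSr [0.5824 0.1218 0.009 ]
redBl [0.4097 0.4135 0.009 ]
redBr [0.3843 0.3268 0.009 ]
redB [0.3969 0.3699 0.009 ]
white [0.5714 0.008  0.009 ]
black [0.4295 0.1435 0.009 ]
cTL [0.613  0.2908 0.01  ]
cTR [0.597  0.2257 0.01  ]
cBR [0.4517 0.2525 0.01  ]
cBL [0.4692 0.3192 0.01  ]
st1 [0.573  0.2636 0.004 ]
st2 [0.4982 0.2794 0.004 ]
bw [0.446  0.0178 0.085 ]
bw2 [0.4455 0.0185 0.085 ]
bb [ 0.5787 -0.203   0.1   ]
bbS [ 0.5705 -0.2062  0.1   ]
br [ 0.4271 -0.1908  0.07  ]
brS [ 0.429 -0.193  0.07 ]
filt [ 0.5939 -0.0888  0.04  ]
cap [ 0.4437 -0.0922  0.024 ]
capS [ 0.442 -0.09   0.024]
th [ 0.5503 -0.3366  0.025 ]
tt [ 0.4552 -0.352   0.0185]
```

The candidates measure about 65 mm across (small red, 254,213) and 90 mm (large red, 188,287), so the small one is the holder for the 36 mm bottle. Next I'll hover over the torch.

```bash
python3 -m jog '[{"delta_pos":[20,45,10],"spin":0,"claw":0},{"delta_pos":[40,90,10],"spin":0,"claw":0},{"delta_pos":[65,135,10],"spin":0,"claw":0},{"delta_pos":[90,180,10],"spin":0,"claw":0},{"delta_pos":[115,220,0],"spin":-0.05,"claw":0},{"delta_pos":[160,239,0],"spin":-0.1,"claw":0},{"delta_pos":[205,239,0],"spin":-0.15,"claw":0},{"delta_pos":[250,239,0],"spin":-0.2,"claw":0}]' && python3 -m jog '[{"delta_pos":[0,0,0],"spin":0,"claw":0},{"delta_pos":[0,0,0],"spin":0,"claw":0}]'
python3 - <<'E'
from h import *
s=bot.observe(); p=eyes.camera_params('wrist'); im=eyes.grab_frame('wrist'); cv2.imwrite('pics/w1.png',im)
print(s['clock'],s['position'],s['tool_rot'],s['qpos']); print(p)
np.save('w1.npy',p,allow_pickle=True)
E
```

```text
clock: 0.9
position: [0.4764, -0.343, 0.231]
tool_rot: [-3.141, 0.0, 0.167]
force: [-0.3, -1.0, 0.7]
grip_width: 0.0858
clock: 1.1
position: [0.4768, -0.3423, 0.2301]
tool_rot: [-3.14, 0.001, 0.168]
force: [-0.8, -0.2, -0.6]
grip_width: 0.0854
1.1 [ 0.47683142 -0.34232735  0.23011897] [-3.13978831e+00  1.00639208e-03  1.68333237e-01] [ 0.58715647  0.46380883 -0.09111264  1.70058619  0.04804689  0.98130621
 -0.92364209]
{'fx': 285.4071327101082, 'fy': 285.4071327101082, 'cx': 320.1076740889642, 'cy': 199.23314511762734, 'origin': array([ 0.54376855, -0.330698  ,  0.37199012]), 'attitude': array([-0.27121086,  0.00286623, -1.40344203])}
```

View pics/w1.png

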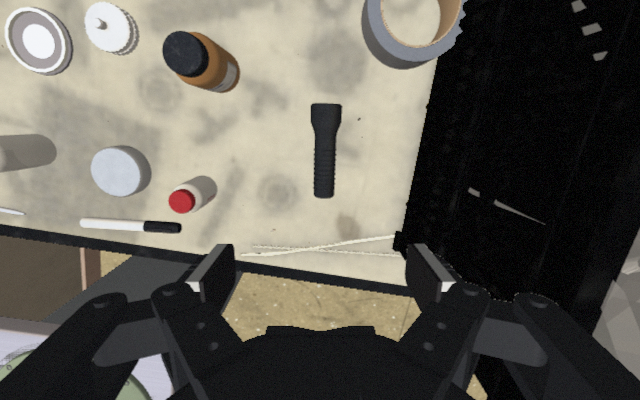

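The wrist view shows the torch from its head end at (326,104) to its tail at (324,197). It also shows the red cap (182,201), black cap (184,56), white filter (108,28) and grey cap (118,171).

```bash
python3 - <<'E'
from h import *
p=np.load('w1.npy',allow_pickle=True).item()
for n,u,v,z in [('head',326,104,.0185),('headL',311,104,.0185),('headR',341,104,.0185),('tail',324,197,.0185),('mid',325,150,.0185),('redcap',182,201,.07),('blackcap',184,54,.1),('sparecap',118,171,.024),('filt',106,27,.04),('whold',38,41,.006)]:
    print(n,px2w(p,u,v,z).round(4))
E
```

```text
head [ 0.5625 -0.3335  0.0185]
headL [ 0.5596 -0.3161  0.0185]
headR [ 0.5654 -0.3509  0.0185]
tail [ 0.4504 -0.3505  0.0185]
mid [ 0.5095 -0.3415  0.0185]
redcap [ 0.4334 -0.1942  0.07  ]
blackcap [ 0.5783 -0.2043  0.1   ]
sparecap [ 0.4421 -0.0939  0.024 ]
filt [ 0.5981 -0.0956  0.04  ]
whold [0.5759 0.0066 0.006 ]
```

```bash
python3 -m jog '[{"delta_pos":[30,0,-45],"spin":-0.017,"claw":0},{"delta_pos":[30,0,-90],"spin":-0.017,"claw":0},{"delta_pos":[30,0,-135],"spin":-0.017,"claw":0},{"delta_pos":[30,0,-180],"spin":-0.017,"claw":0},{"delta_pos":[30,0,-205],"spin":-0.017,"claw":0},{"delta_pos":[30,0,-218],"spin":-0.017,"claw":0},{"delta_pos":[30,0,-218],"spin":-0.017,"claw":0}]' 40 && python3 -m jog '[{"delta_pos":[0,0,0],"spin":0,"claw":1},{"delta_pos":[0,0,0],"spin":0,"claw":1},{"delta_pos":[0,0,0],"spin":0,"claw":1},{"delta_pos":[0,0,0],"spin":0,"claw":1},{"delta_pos":[0,0,0],"spin":0,"claw":1},{"delta_pos":[0,0,0],"spin":0,"claw":1},{"delta_pos":[0,0,0],"spin":0,"claw":1},{"delta_pos":[0,0,0],"spin":0,"claw":1}]' 40
```

```text
clock: 1.85
position: [0.5045, -0.3431, 0.0116]
tool_rot: [-3.139, 0.003, 0.149]
force: [-0.5, 0.4, 0.3]
grip_width: 0.0853
clock: 2.65
position: [0.505, -0.3435, 0.0128]
tool_rot: [-3.14, 0.002, 0.149]
force: [-3.3, 1.2, 10.6]
grip_width: 0.0361
```

```bash
python3 -m jog '[{"delta_pos":[0,0,30],"spin":0,"claw":1},{"delta_pos":[0,0,75],"spin":0,"claw":1},{"delta_pos":[0,0,120],"spin":0,"claw":1},{"delta_pos":[0,10,160],"spin":0,"claw":1},{"delta_pos":[0,50,180],"spin":-0.05,"claw":1},{"delta_pos":[5,95,180],"spin":-0.1,"claw":1},{"delta_pos":[10,140,180],"spin":-0.15,"claw":1},{"delta_pos":[10,185,180],"spin":-0.2,"claw":1}]' && python3 -m jog '[{"delta_pos":[5,45,0],"spin":-0.05,"claw":1},{"delta_pos":[10,90,0],"spin":-0.1,"claw":1},{"delta_pos":[10,135,0],"spin":-0.14,"claw":1},{"delta_pos":[15,180,0],"spin":-0.14,"claw":1},{"delta_pos":[15,225,0],"spin":-0.14,"claw":1},{"delta_pos":[15,270,0],"spin":-0.14,"claw":1},{"delta_pos":[15,315,0],"spin":-0.14,"claw":1},{"delta_pos":[15,350,0],"spin":-0.14,"claw":1}]' && python3 - <<'E'
from h import *
s=bot.observe(); p=eyes.camera_params('wrist'); im=eyes.grab_frame('wrist'); cv2.imwrite('pics/w2.png',im)
print(s['clock'],s['position'],s['tool_rot'],s['qpos'],s['grip_width'])
np.save('w2.npy',p,allow_pickle=True)
E
```

```text
clock: 3.45
position: [0.5152, -0.1567, 0.1936]
tool_rot: [-3.14, 0.0, -0.053]
force: [1.5, 0.1, -1.3]
grip_width: 0.0361
clock: 4.25
position: [0.5298, 0.1963, 0.1942]
tool_rot: [-3.139, -0.0, -0.191]
force: [0.2, -0.1, -1.3]
grip_width: 0.0362
4.25 [0.5297562  0.19634875 0.19423364] [-3.13912619e+00 -2.59476608e-04 -1.90938372e-01] [-0.3835101   0.4698548  -0.10305806  1.7969984   0.05835434  0.8759913
 -2.2745077 ] 0.036179556920475295
```

View pics/w2.png

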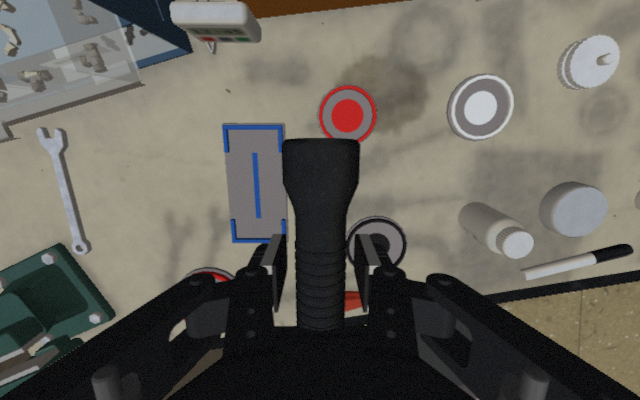

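The cradle stripe runs from (255,153) to (258,217), with its lips between (223,125) and (285,241). The red holder is centred at (348,115), the white one at (481,107) and the white bottle's cap at (516,242).

```bash
python3 - <<'E'
from h import *
p=np.load('w2.npy',allow_pickle=True).item()
for n,u,v,z in [('st1',255,153,.004),('st2',258,217,.004),('TL',223,125,.01),('TR',284,123,.01),('redhold',348,115,.008),('reddisc',347.5,116,.004),('whold',481,107,.008),('wdisc',482,107,.004),('whitecap',516,242,.085),('blackdisc?',378,243,.004),('spare',573,209,.024)]:
    print(n,px2w(p,u,v,z).round(4))
E
```

```text
st1 [0.5747 0.2657 0.004 ]
st2 [0.4982 0.2817 0.004 ]
TL [0.6117 0.2913 0.01  ]
TR [0.6009 0.2245 0.01  ]
redhold [0.5958 0.1536 0.008 ]
reddisc [0.5949 0.1539 0.004 ]
whold [0.5763 0.0095 0.008 ]
wdisc [0.5759 0.0063 0.004 ]
whitecap [0.4512 0.0231 0.085 ]
blackdisc? [0.4359 0.1417 0.004 ]
spare [ 0.4451 -0.0802  0.024 ]
```

```bash
python3 -m jog '[{"delta_pos":[3,40,0],"spin":-0.01,"claw":1},{"delta_pos":[5,77,0],"spin":-0.01,"claw":1},{"delta_pos":[5,77,-45],"spin":-0.01,"claw":1},{"delta_pos":[5,77,-90],"spin":-0.01,"claw":1},{"delta_pos":[5,77,-130],"spin":-0.01,"claw":1},{"delta_pos":[5,77,-150],"spin":-0.01,"claw":1},{"delta_pos":[5,77,-150],"spin":-0.01,"claw":1}]' && python3 - <<'E'
from h import *
s=bot.observe(); im=eyes.grab_frame('wrist'); cv2.imwrite('pics/w3.png',im)
print(s['clock'],s['position'],s['tool_rot'],s['qpos'][6],s['grip_width'])
E
```

```text
clock: 5.0
position: [0.5327, 0.2781, 0.0419]
tool_rot: [-3.139, 0.003, -0.196]
force: [0.1, -0.7, -0.6]
grip_width: 0.0367
5.0 [0.53271002 0.27814046 0.04188337] [-3.1391585   0.00349933 -0.19592175] -2.4255088175821884 0.03667453683381525
```

View pics/w3.png

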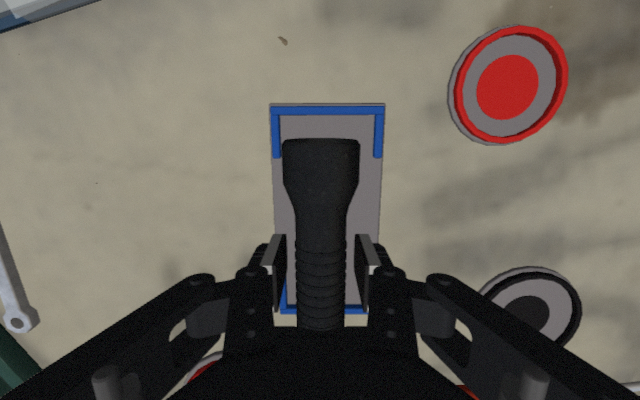

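The torch sits about 5 mm too far to +y: its axis is at column 320 and the cradle's middle is at 328. I'll correct that and lower it.

```bash
python3 -m jog '[{"delta_pos":[2,-5,0],"spin":0,"claw":1},{"delta_pos":[2,-5,-10],"spin":0,"claw":1},{"delta_pos":[2,-5,-20],"spin":0,"claw":1},{"delta_pos":[2,-5,-25],"spin":0,"claw":1},{"delta_pos":[2,-5,-25],"spin":0,"claw":1}]' && python3 -m jog '[{"delta_pos":[0,0,0],"spin":0,"claw":0},{"delta_pos":[0,0,0],"spin":0,"claw":0},{"delta_pos":[0,0,0],"spin":0,"claw":0},{"delta_pos":[0,0,0],"spin":0,"claw":0},{"delta_pos":[0,0,30],"spin":0,"claw":0},{"delta_pos":[0,0,75],"spin":0,"claw":0},{"delta_pos":[0,0,120],"spin":0,"claw":0},{"delta_pos":[0,0,165],"spin":0,"claw":0}]' && python3 - <<'E'
from h import *
s=bot.observe(); im=eyes.grab_frame('wrist'); cv2.imwrite('pics/w4.png',im); p=eyes.camera_params('wrist');np.save('w4.npy',p,allow_pickle=True)
print(s['clock'],s['position'],s['tool_rot'],s['qpos'][6],s['grip_width'])
E
```

```text
clock: 5.55
position: [0.5353, 0.2736, 0.018]
tool_rot: [-3.138, 0.003, -0.196]
force: [0.2, -0.4, -0.8]
grip_width: 0.0361
clock: 6.35
position: [0.535, 0.2735, 0.185]
tool_rot: [-3.138, 0.002, -0.196]
force: [0.8, -0.1, -0.6]
grip_width: 0.0854
6.35 [0.53501152 0.2734818  0.18497337] [-3.13809055e+00  2.49672343e-03 -1.95796653e-01] -2.390797268406144 0.08543636780643304
```

View pics/w4.png

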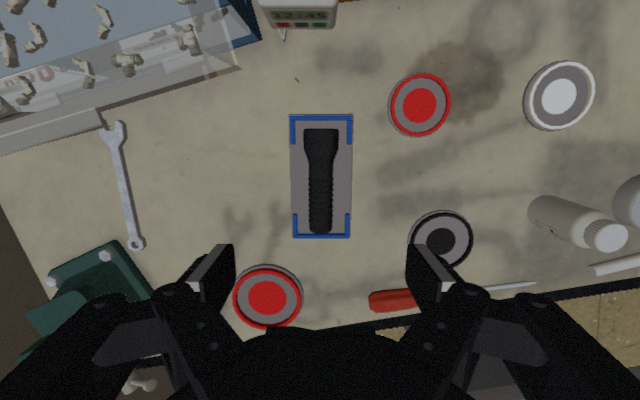

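The torch lies centred inside the blue lips, from (321,128) to (320,235). The black disc is at (441,240), the red disc at (420,104), the white disc at (559,96) and the white cap at (606,236).

```bash
python3 - <<'E'
from h import *
p=np.load('w4.npy',allow_pickle=True).item()
for n,u,v,z in [('blackdisc',441,240,.004),('blackrim',441,239.5,.008),('reddisc',420,104,.004),('wdisc',559.5,96,.004),('whitecap',606,236,.085),('head',321,128,.022),('tail',320,235,.022)]:
    print(n,px2w(p,u,v,z).round(4))
E
python3 -m jog '[{"delta_pos":[-10,-45,0],"spin":0.05,"claw":0},{"delta_pos":[-25,-90,0],"spin":0.1,"claw":0},{"delta_pos":[-45,-130,0],"spin":0.15,"claw":0},{"delta_pos":[-60,-175,0],"spin":0.2,"claw":0},{"delta_pos":[-75,-215,0],"spin":0.2,"claw":0},{"delta_pos":[-85,-252,0],"spin":0.2,"claw":0},{"delta_pos":[-85,-252,0],"spin":0.2,"claw":0}]' && python3 - <<'E'
from h import *
s=bot.observe(); im=eyes.grab_frame('wrist'); cv2.imwrite('pics/w5.png',im); p=eyes.camera_params('wrist');np.save('w5.npy',p,allow_pickle=True)
print(s['clock'],s['position'],s['tool_rot'],s['qpos'][6],s['grip_width'])
E
```

```text
blackdisc [0.4347 0.1449 0.004 ]
blackrim [0.4374 0.1462 0.008 ]
reddisc [0.6003 0.1534 0.004 ]
wdisc [0.5789 0.0047 0.004 ]
whitecap [0.4508 0.0232 0.085 ]
head [0.5969 0.2646 0.022 ]
tail [0.4774 0.2896 0.022 ]
clock: 7.1
position: [0.4513, 0.0183, 0.1926]
tool_rot: [-3.134, -0.004, -0.002]
force: [0.5, 1.4, -0.1]
grip_width: 0.0851
7.1 [0.45127745 0.018269   0.19255673] [-3.13387501e+00 -3.78212161e-03 -1.99476288e-03] -1.7884683540199744 0.08509318565124323
```

View pics/w5.png

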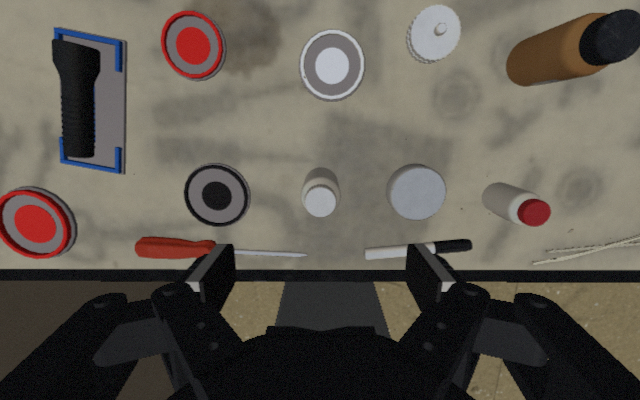

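This view shows everything well: white cap (320,201), white disc (332,66), black disc (217,195), red disc (192,45), red cap (534,212), black cap (612,36).

```bash
python3 - <<'E'
from h import *
p=np.load('w5.npy',allow_pickle=True).item()
for n,u,v,z in [('whitecap',320,201,.085),('wdisc',332,66,.004),('wrim',332,65,.008),('bdisc',217,195,.004),('brim',217.5,194.5,.008),('reddisc',192.5,45,.004),('redcap',535,212,.07),('blackcap',613,35,.1),('spare',416,192,.012)]:
    print(n,px2w(p,u,v,z).round(4))
E
```

```text
whitecap [0.4496 0.0227 0.085 ]
wdisc [0.5764 0.0106 0.004 ]
wrim [0.5766 0.0107 0.008 ]
bdisc [0.4343 0.1472 0.004 ]
brim [0.4359 0.145  0.008 ]
reddisc [0.5971 0.1574 0.004 ]
redcap [ 0.4347 -0.1849  0.07  ]
blackcap [ 0.5801 -0.1918  0.1   ]
spare [ 0.4403 -0.088   0.012 ]
```

```bash
python3 -m jog '[{"delta_pos":[-1,3,-20],"spin":0,"claw":0},{"delta_pos":[-1,3,-65],"spin":0,"claw":0},{"delta_pos":[-1,3,-110],"spin":0,"claw":0},{"delta_pos":[-1,3,-150],"spin":0,"claw":0},{"delta_pos":[-1,3,-161],"spin":0,"claw":0},{"delta_pos":[-1,3,-161],"spin":0,"claw":0}]' 40 && python3 -m jog '[{"delta_pos":[0,0,0],"spin":0,"claw":1},{"delta_pos":[0,0,0],"spin":0,"claw":1},{"delta_pos":[0,0,0],"spin":0,"claw":1},{"delta_pos":[0,0,0],"spin":0,"claw":1},{"delta_pos":[0,0,0],"spin":0,"claw":1},{"delta_pos":[0,0,0],"spin":0,"claw":1},{"delta_pos":[0,0,0],"spin":0,"claw":1}]' 40
```

```text
clock: 7.75
position: [0.4508, 0.0244, 0.0309]
tool_rot: [-3.133, -0.002, 0.001]
force: [0.3, -1.3, 0.6]
grip_width: 0.0854
clock: 8.45
position: [0.4516, 0.0244, 0.0323]
tool_rot: [-3.133, -0.004, 0.001]
force: [-2.4, -0.5, 20.7]
grip_width: 0.0383
```

```bash
python3 -m jog '[{"delta_pos":[0,0,25],"spin":0,"claw":1},{"delta_pos":[0,0,45],"spin":0,"claw":1},{"delta_pos":[45,-5,45],"spin":0,"claw":1},{"delta_pos":[90,-11,45],"spin":0,"claw":1},{"delta_pos":[125,-16,45],"spin":0,"claw":1},{"delta_pos":[125,-16,30],"spin":0,"claw":1},{"delta_pos":[125,-16,30],"spin":0,"claw":1}]' && python3 - <<'E'
from h import *
s=bot.observe(); im=eyes.grab_frame('wrist'); p=eyes.camera_params('wrist');np.save('w6.npy',p,allow_pickle=True)
print(s['clock'],s['position'],s['tool_rot'],s['qpos'][6],s['grip_width'])
sc=eyes.grab_frame('scene')
cv2.imwrite('pics/w6.png',np.vstack([cv2.resize(im,(640,400))[60:360],cv2.resize(sc[150:250,260:460],(640,300),interpolation=cv2.INTER_CUBIC)]))
E
```

```text
clock: 9.15
position: [0.5757, 0.0081, 0.0612]
tool_rot: [-3.133, -0.002, 0.0]
force: [-1.4, -0.0, -1.7]
grip_width: 0.0381
9.15 [0.5757212  0.00814874 0.06117262] [-3.13286214e+00 -2.31522010e-03  1.84223666e-04] -1.7722442513407057 0.038146471039444435
```

View pics/w6.png

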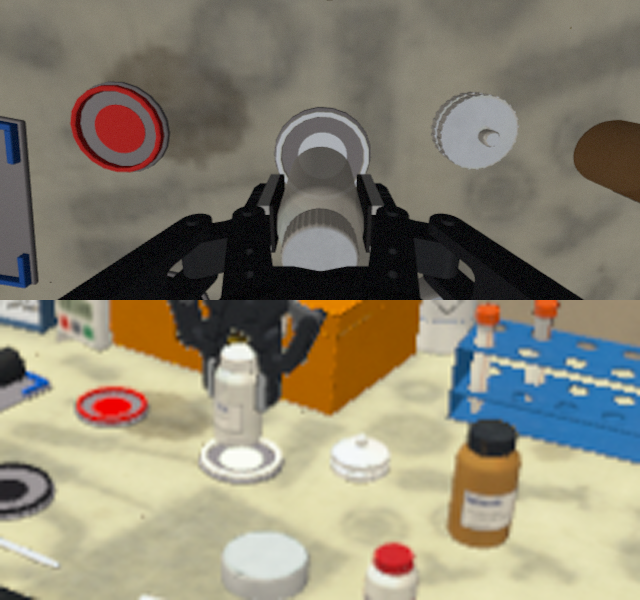

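The bottle is aligned with the white holder: rim columns 275–369 give a middle of 322, and the bottle axis is at about 320. I'll lower and release it, then go to the brown bottle.

```bash
python3 -m jog '[{"delta_pos":[1,0,-12],"spin":0,"claw":1},{"delta_pos":[1,0,-22],"spin":0,"claw":1},{"delta_pos":[1,0,-25],"spin":0,"claw":1},{"delta_pos":[1,0,-25],"spin":0,"claw":1}]' && python3 -m jog '[{"delta_pos":[0,0,0],"spin":0,"claw":0},{"delta_pos":[0,0,0],"spin":0,"claw":0},{"delta_pos":[0,0,0],"spin":0,"claw":0},{"delta_pos":[0,0,0],"spin":0,"claw":0},{"delta_pos":[0,0,35],"spin":0,"claw":0},{"delta_pos":[0,0,80],"spin":0,"claw":0},{"delta_pos":[0,0,125],"spin":0,"claw":0},{"delta_pos":[0,0,160],"spin":0,"claw":0}]' && python3 -m jog '[{"delta_pos":[0,-45,0],"spin":0,"claw":0},{"delta_pos":[0,-90,0],"spin":0,"claw":0},{"delta_pos":[0,-135,0],"spin":0,"claw":0},{"delta_pos":[0,-180,0],"spin":0,"claw":0},{"delta_pos":[0,-212,0],"spin":0,"claw":0},{"delta_pos":[0,-212,0],"spin":0,"claw":0},{"delta_pos":[0,-212,0],"spin":0,"claw":0}]' && python3 - <<'E'
from h import *
s=bot.observe(); im=eyes.grab_frame('wrist'); p=eyes.camera_params('wrist');np.save('w7.npy',p,allow_pickle=True)
cv2.imwrite('pics/w7.png',im)
print(s['clock'],s['position'],s['tool_rot'],s['qpos'][6],s['grip_width'])
E
```

```text
clock: 9.65
position: [0.5761, 0.0086, 0.037]
tool_rot: [-3.133, -0.002, 0.001]
force: [1.3, 0.8, -0.4]
grip_width: 0.0381
clock: 10.45
position: [0.5764, 0.0085, 0.1997]
tool_rot: [-3.133, -0.004, 0.001]
force: [0.0, 0.3, 0.1]
grip_width: 0.0855
clock: 11.15
position: [0.5762, -0.2037, 0.1996]
tool_rot: [-3.132, -0.004, -0.0]
force: [0.3, 0.5, -0.1]
grip_width: 0.0856
11.15 [ 0.5761656  -0.20374417  0.19958908] [-3.13246704e+00 -3.82179556e-03 -2.96784922e-04] -1.3651364401074286 0.08555188560775027
```

View pics/w7.png

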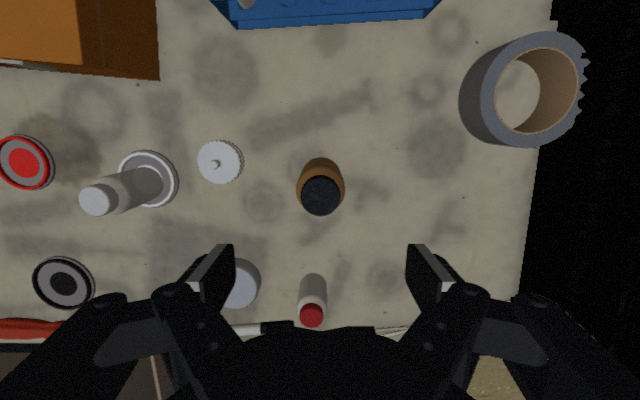

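The white bottle now stands in the white holder at (150,180). The brown bottle's cap is at (320,195) and the red cap at (311,316).

```bash
python3 - <<'E'
from h import *
p=np.load('w7.npy',allow_pickle=True).item()
for n,u,v,z in [('blackcap',320.5,195,.1),('redcap',311.5,316,.07),('wcap',95,198,.089),('wrim',148,180,.008)]:
    print(n,px2w(p,u,v,z).round(4))
E
```

```text
blackcap [ 0.5814 -0.2012  0.1   ]
redcap [ 0.4347 -0.191   0.07  ]
wcap [0.575  0.0075 0.089 ]
wrim [0.5756 0.0063 0.008 ]
```

```bash
python3 -m jog '[{"delta_pos":[4,1,-20],"spin":0,"claw":0},{"delta_pos":[4,1,-65],"spin":0,"claw":0},{"delta_pos":[4,1,-110],"spin":0,"claw":0},{"delta_pos":[4,1,-150],"spin":0,"claw":0},{"delta_pos":[4,1,-159],"spin":0,"claw":0},{"delta_pos":[4,1,-159],"spin":0,"claw":0}]' 40 && python3 -m jog '[{"delta_pos":[0,0,0],"spin":0,"claw":1},{"delta_pos":[0,0,0],"spin":0,"claw":1},{"delta_pos":[0,0,0],"spin":0,"claw":1},{"delta_pos":[0,0,0],"spin":0,"claw":1},{"delta_pos":[0,0,0],"spin":0,"claw":1},{"delta_pos":[0,0,0],"spin":0,"claw":1},{"delta_pos":[0,0,0],"spin":0,"claw":1}]' 40
```

```text
clock: 11.8
position: [0.5802, -0.2004, 0.0402]
tool_rot: [-3.131, -0.002, 0.003]
force: [0.3, -0.3, 0.6]
grip_width: 0.0855
clock: 12.5
position: [0.5813, -0.2009, 0.0421]
tool_rot: [-3.132, -0.005, 0.002]
force: [-1.3, -1.2, 11.7]
grip_width: 0.0465
```

```bash
python3 -m jog '[{"delta_pos":[0,0,30],"spin":0,"claw":1},{"delta_pos":[0,0,70],"spin":0,"claw":1},{"delta_pos":[-20,30,100],"spin":0,"claw":1},{"delta_pos":[-38,72,100],"spin":0,"claw":1},{"delta_pos":[-55,115,100],"spin":0,"claw":1},{"delta_pos":[-72,158,100],"spin":0,"claw":1},{"delta_pos":[-90,200,100],"spin":0,"claw":1},{"delta_pos":[-107,242,100],"spin":0,"claw":1}]' && python3 -m jog '[{"delta_pos":[-20,45,0],"spin":0,"claw":1},{"delta_pos":[-39,90,0],"spin":0,"claw":1},{"delta_pos":[-39,104,-10],"spin":0,"claw":1},{"delta_pos":[-39,104,-50],"spin":0,"claw":1},{"delta_pos":[-39,104,-70],"spin":0,"claw":1},{"delta_pos":[-39,104,-70],"spin":0,"claw":1}]' && python3 - <<'E'
from h import *
s=bot.observe(); im=eyes.grab_frame('wrist'); p=eyes.camera_params('wrist')
print(s['clock'],s['position'],s['tool_rot'],s['qpos'][6],s['grip_width'])
cv2.imwrite('pics/w8.png',im)
E
```

```text
clock: 13.3
position: [0.4737, 0.0425, 0.1432]
tool_rot: [-3.132, -0.007, 0.002]
force: [0.6, 0.8, -1.5]
grip_width: 0.0467
clock: 13.9
position: [0.4337, 0.1463, 0.0719]
tool_rot: [-3.133, -0.004, 0.003]
force: [0.3, -0.1, -1.2]
grip_width: 0.0464
13.9 [0.43365376 0.1463101  0.07193739] [-3.13313200e+00 -4.25471639e-03  2.57331163e-03] -2.1284975914928426 0.046367998897109686
```

View pics/w8.png

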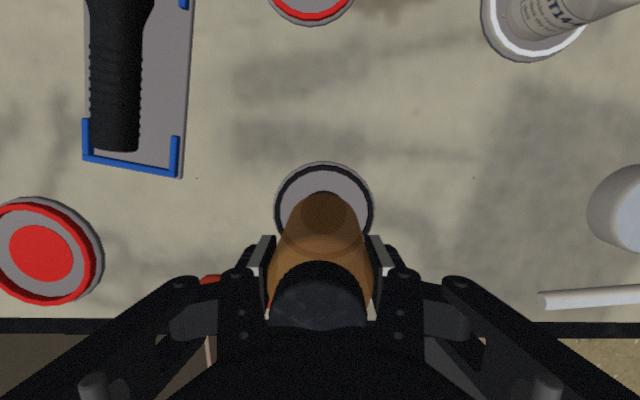

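The black rim spans columns 274–374, so its middle is 324, and the bottle's base is at (323,213), which is aligned. I'll lower and release it, then go to the red bottle.

```bash
python3 -m jog '[{"delta_pos":[1,0,-12],"spin":0,"claw":1},{"delta_pos":[1,0,-22],"spin":0,"claw":1},{"delta_pos":[1,0,-25.5],"spin":0,"claw":1},{"delta_pos":[1,0,-25.5],"spin":0,"claw":1}]' && python3 -m jog '[{"delta_pos":[0,0,0],"spin":0,"claw":0},{"delta_pos":[0,0,0],"spin":0,"claw":0},{"delta_pos":[0,0,0],"spin":0,"claw":0},{"delta_pos":[0,0,0],"spin":0,"claw":0},{"delta_pos":[0,0,35],"spin":0,"claw":0},{"delta_pos":[0,0,80],"spin":0,"claw":0},{"delta_pos":[0,0,125],"spin":0,"claw":0},{"delta_pos":[0,0,150],"spin":0,"claw":0}]' && python3 -m jog '[{"delta_pos":[0,-45,0],"spin":0,"claw":0},{"delta_pos":[0,-90,0],"spin":0,"claw":0},{"delta_pos":[0,-135,0],"spin":0,"claw":0},{"delta_pos":[0,-180,0],"spin":0,"claw":0},{"delta_pos":[0,-225,0],"spin":0,"claw":0},{"delta_pos":[0,-270,0],"spin":0,"claw":0},{"delta_pos":[0,-315,0],"spin":0,"claw":0},{"delta_pos":[0,-338,0],"spin":0,"claw":0}]' && python3 -m jog '[{"delta_pos":[0,0,0],"spin":0,"claw":0},{"delta_pos":[0,0,0],"spin":0,"claw":0}]' && python3 - <<'E'
from h import *
s=bot.observe(); im=eyes.grab_frame('wrist'); p=eyes.camera_params('wrist')
print(s['clock'],s['position'],s['tool_rot'],s['qpos'][6],s['grip_width'])
cv2.imwrite('pics/w9.png',im); np.save('w9.npy',p,allow_pickle=True)
m=cv2.inRange(cv2.cvtColor(im,cv2.COLOR_BGR2HSV),(0,150,80),(8,255,255))
n,l,st,c=cv2.connectedComponentsWithStats(m)
for i in range(1,n):
    if st[i,4]>100: print(st[i],c[i].round(1),px2w(p,*c[i],.07).round(4))
E
```

```text
clock: 14.35
position: [0.4352, 0.1463, 0.0474]
tool_rot: [-3.133, -0.005, 0.002]
force: [-0.3, 0.5, -0.5]
grip_width: 0.0466
clock: 15.15
position: [0.4358, 0.1466, 0.2008]
tool_rot: [-3.131, -0.008, 0.002]
force: [-0.3, 0.4, -0.2]
grip_width: 0.0852
clock: 15.95
position: [0.4351, -0.1951, 0.2009]
tool_rot: [-3.132, -0.009, -0.001]
force: [0.2, 0.9, 0.5]
grip_width: 0.0853
clock: 16.15
position: [0.4349, -0.1952, 0.2009]
tool_rot: [-3.132, -0.008, -0.003]
force: [0.7, 0.6, -0.5]
grip_width: 0.0853
16.15 [ 0.4348699  -0.19521016  0.20088558] [-3.13221608e+00 -8.35951945e-03 -2.56827882e-03] -1.2536706321570958 0.08534549335710116
[  0   2  25  63 289] [13.7 36.8] [0.5743 0.0738 0.07  ]
[  0  16  15  36 400] [ 5.8 35.4] [0.5753 0.0805 0.07  ]
[  0 224  47  21 814] [ 21.9 234.6] [0.39   0.1175 0.07  ]
```

```bash
python3 - <<'E'
from h import *
im=cv2.imread('pics/w9.png'); p=np.load('w9.npy',allow_pickle=True).item()
h=cv2.cvtColor(im,cv2.COLOR_BGR2HSV)
m=cv2.inRange(h,(0,120,40),(10,255,255))|cv2.inRange(h,(165,120,40),(180,255,255))
n,l,st,c=cv2.connectedComponentsWithStats(m)
for i in range(1,n):
    if st[i,4]>100: print(st[i],c[i].round(1),px2w(p,*c[i],.066).round(4))
E
```

```text
[  0   2  28  63 478] [16.3 37.3] [0.5749 0.0756 0.066 ]
[  0  16  15  36 415] [ 5.9 35.3] [0.5765 0.0844 0.066 ]
[306 182  26  26 531] [318.1 194.7] [ 0.4319 -0.1902  0.066 ]
[  0 224  52  22 911] [ 23.7 234.4] [0.3886 0.12   0.066 ]
```

```bash
python3 -m jog '[{"delta_pos":[-2,3,-20],"spin":0,"claw":0},{"delta_pos":[-2,3,-65],"spin":0,"claw":0},{"delta_pos":[-2,3,-110],"spin":0,"claw":0},{"delta_pos":[-2,3,-155],"spin":0,"claw":0},{"delta_pos":[-2,3,-176],"spin":0,"claw":0},{"delta_pos":[-2,3,-176],"spin":0,"claw":0}]' 40 && python3 -m jog '[{"delta_pos":[0,0,0],"spin":0,"claw":1},{"delta_pos":[0,0,0],"spin":0,"claw":1},{"delta_pos":[0,0,0],"spin":0,"claw":1},{"delta_pos":[0,0,0],"spin":0,"claw":1},{"delta_pos":[0,0,0],"spin":0,"claw":1},{"delta_pos":[0,0,0],"spin":0,"claw":1},{"delta_pos":[0,0,0],"spin":0,"claw":1},{"delta_pos":[0,0,0],"spin":0,"claw":1}]' 40
```

```text
clock: 16.8
position: [0.4319, -0.1894, 0.0227]
tool_rot: [-3.13, -0.004, 0.001]
force: [-0.3, 0.1, 1.6]
grip_width: 0.0849
clock: 17.6
position: [0.4327, -0.1895, 0.024]
tool_rot: [-3.13, -0.006, 0.001]
force: [-1.5, 2.4, 15.9]
grip_width: 0.0347
```

```bash
python3 -m jog '[{"delta_pos":[0,0,30],"spin":0,"claw":1},{"delta_pos":[0,0,75],"spin":0,"claw":1},{"delta_pos":[0,0,120],"spin":0,"claw":1},{"delta_pos":[20,30,150],"spin":0,"claw":1},{"delta_pos":[40,70,150],"spin":0,"claw":1},{"delta_pos":[60,115,150],"spin":0,"claw":1},{"delta_pos":[80,155,150],"spin":0,"claw":1},{"delta_pos":[98,198,150],"spin":0,"claw":1}]' && python3 -m jog '[{"delta_pos":[20,40,0],"spin":0,"claw":1},{"delta_pos":[40,80,0],"spin":0,"claw":1},{"delta_pos":[60,120,0],"spin":0,"claw":1},{"delta_pos":[65,144,0],"spin":0,"claw":1},{"delta_pos":[65,144,-40],"spin":0,"claw":1},{"delta_pos":[65,144,-85],"spin":0,"claw":1},{"delta_pos":[65,144,-120],"spin":0,"claw":1},{"delta_pos":[65,144,-120],"spin":0,"claw":1}]' && python3 - <<'E'
from h import *
s=bot.observe(); im=eyes.grab_frame('wrist'); p=eyes.camera_params('wrist')
print(s['clock'],s['position'],s['tool_rot'],s['qpos'][6],s['grip_width'])
cv2.imwrite('pics/w10.png',im)
E
```

```text
clock: 18.4
position: [0.5314, 0.0101, 0.175]
tool_rot: [-3.131, -0.008, 0.001]
force: [0.8, -0.4, -0.8]
grip_width: 0.0344
clock: 19.2
position: [0.594, 0.1535, 0.0517]
tool_rot: [-3.132, -0.002, 0.001]
force: [-1.1, -0.2, -0.1]
grip_width: 0.0349
19.2 [0.59399493 0.1534852  0.05172347] [-3.13233461e+00 -2.16478939e-03  7.66205272e-04] -1.9394166719477681 0.03486059929982507
```

View pics/w10.png

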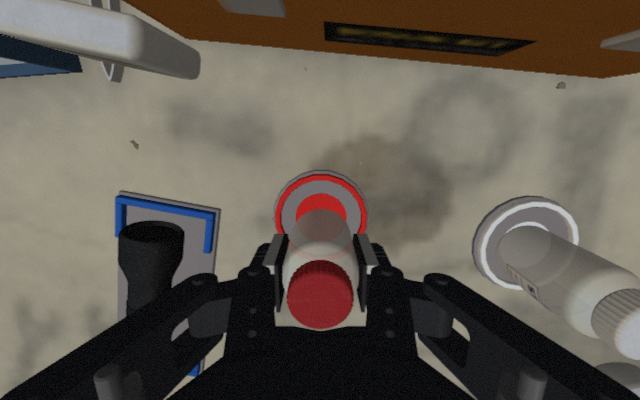

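The red rim spans columns 275–367, so its middle is 321, and the bottle's axis is at 320. I'll lower, release and retreat.

```bash
python3 -m jog '[{"delta_pos":[2,0,-12],"spin":0,"claw":1},{"delta_pos":[2,0,-20],"spin":0,"claw":1},{"delta_pos":[2,0,-23.5],"spin":0,"claw":1},{"delta_pos":[2,0,-23.5],"spin":0,"claw":1}]' && python3 -m jog '[{"delta_pos":[0,0,0],"spin":0,"claw":0},{"delta_pos":[0,0,0],"spin":0,"claw":0},{"delta_pos":[0,0,0],"spin":0,"claw":0},{"delta_pos":[0,0,0],"spin":0,"claw":0},{"delta_pos":[0,0,35],"spin":0,"claw":0},{"delta_pos":[0,0,80],"spin":0,"claw":0},{"delta_pos":[0,0,125],"spin":0,"claw":0},{"delta_pos":[0,0,170],"spin":0,"claw":0}]' && python3 -m jog '[{"delta_pos":[-20,-10,40],"spin":0,"claw":0},{"delta_pos":[-50,-30,80],"spin":0,"claw":0},{"delta_pos":[-80,-50,120],"spin":0,"claw":0},{"delta_pos":[-110,-60,150],"spin":0,"claw":0},{"delta_pos":[-130,-60,180],"spin":0,"claw":0},{"delta_pos":[-130,-60,180],"spin":0,"claw":0}]' && python3 - <<'E'
from h import *
s=bot.observe(); im=eyes.grab_frame('wrist'); p=eyes.camera_params('wrist')
print(s['clock'],s['position'],s['tool_rot'],s['qpos'][6],s['grip_width'])
cv2.imwrite('pics/w11.png',cv2.resize(im[:240],(800,300))); np.save('w11.npy',p,allow_pickle=True)
cv2.imwrite('pics/w11.png',np.vstack([cv2.resize(im,(640,400))[:280],cv2.resize(eyes.grab_frame('top')[180:310,180:400],(640,320))]))
E
```

```text
clock: 19.65
position: [0.5976, 0.1538, 0.0311]
tool_rot: [-3.131, -0.005, 0.0]
force: [-0.2, -0.8, -0.0]
grip_width: 0.0345
clock: 20.45
position: [0.5973, 0.1537, 0.203]
tool_rot: [-3.131, -0.005, 0.0]
force: [-0.0, 0.8, -0.8]
grip_width: 0.0854
clock: 21.05
position: [0.4665, 0.0936, 0.3875]
tool_rot: [-3.129, -0.012, 0.0]
force: [1.7, -0.4, 0.3]
grip_width: 0.0855
21.05 [0.46651188 0.09360578 0.38752603] [-3.12927263e+00 -1.17944604e-02  2.11598499e-04] -1.8901323969196506 0.08550537018203824
```

View pics/w11.png

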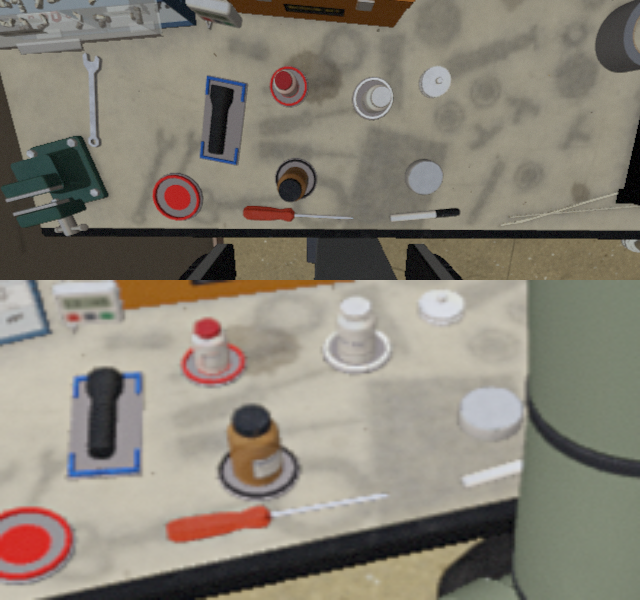

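All three bottles look upright in their matching rims, the torch is in its cradle, and the filter and grey cap are in place. A quick numeric check of the centring follows.

```bash
python3 - <<'E'
from h import *
p=np.load('w11.npy',allow_pickle=True).item()
for n,r,c,z in [('red',(289.5,85.5),(283.5,80.5),.074),('white',(373.5,98.5),(379,97),.089),('black',(296,178.5),(292,189),.104)]:
    a=px2w(p,*r,.008);b=px2w(p,*c,z);print(n,a.round(4),b.round(4),((b-a)[:2]*1e3).round(1))
print('torch',px2w(p,221,120,.022)); print('cradle',px2w(p,223.5,119.5,.006))
print('spare',px2w(p,425,177,.024),'filt',px2w(p,435,80,.04))
E
```

```text
red [0.5953 0.1514 0.008 ] [0.5944 0.1526 0.074 ] [-0.9  1.3]
white [0.5742 0.0074 0.008 ] [0.5699 0.0128 0.089 ] [-4.3  5.4]
black [0.4343 0.1438 0.008 ] [0.4363 0.1409 0.104 ] [ 2.1 -3. ]
torch [0.53854698 0.26898508 0.022     ]
cradle [0.53955838 0.27004497 0.006     ]
spare [ 0.44048895 -0.08789651  0.024     ] filt [ 0.59925924 -0.08328754  0.04      ]
```

All offsets are within tolerance (at most about 7 mm, and that includes pixel-reading error), so I'm handing the job in.

```bash
python3 -c "
from workcell import bot
print(bot.job_done())"
```

```text
the job is handed in; nothing more can be done
None
```

I put the torch in the blue cradle and stood the white, brown and red bottles in the white, black and small red holders. I handed the job in at about 21 s on the robot's clock; it reports no verdict.

- **Bottles:** in the last wrist and top pictures all three look upright and inside their rims. Measured from those pictures, their centres are off by about 2 mm (red), 4 mm (brown) and 7 mm (white), against a limit of 13 mm. The white figure partly reflects pixel-reading error, since an earlier, closer view gave about 1.5 mm.
- **Torch:** its centre is about 1.5 mm from the cradle's centre and it lies lengthways inside the lips.
- **Seating height:** I did not measure it directly. I inferred it from the release heights, which were about 1 to 3 mm above contact, and from how the bottles look in the pictures.
- **Filter and spare cap:** neither was touched, and their positions agree with the first measurements within the camera's error. That error reached about 12 mm for the filter.

None of the checks failed.

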